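Index the photo turntable to the next hole

TASK

Turn the brass bowl on the photo turntable to its next side for the camera: press the indexing plunger in with the fingertips, push the table round clockwise (seen from above) to the very next hole, not past it, and let the plunger spring back out so that the pin drops into that hole. The bowl must ride along without being touched. Leave everything else on the table where it stands.

Things in the scene. Friction and masses are not known exactly. Their poses are not given: they have to be found in the camera images.
- stand: fixed turntable base: black foot 344 mm dia, on it a bare-metal index plate 336 mm dia with its top 32 mm above the work surface; 8 holes of 14 mm dia every 45 degrees on a circle of 140 mm radius, each with a brass ring. Origin on the vertical turning axis at the work surface, z up; at the start the index arm with the plunger points along its -x. A small camera (top 120 mm above the surface) stands on an outrigger 260 mm from the axis, at -60 degrees from +x
- axis (a point): point on the turning axis at the top of the round table: the table is a disc of 210 mm dia, its rubber top 52 mm above the work surface
- next_hole (a point): centre of the mouth (in the plate's top) of the next hole clockwise, the one the pin must end in
- turntable (a joint): angle of the table, rad, growing clockwise seen from above: 0 at the start with the pin in its first hole, 0.785 with the pin in the next hole. The pin (10 mm dia, round end) has up to 0.015 rad of play in a hole. Free of the pin the table turns stiffly (about 1 to 2 N at the plunger's radius) and stays where it is left
- plunger (a joint): how far the plunger cap is pressed down, m: 0 out (pin dropped 8 mm deep into a hole), 0.014 fully in. Needs 4 N to start and 7.5 N fully in. A rocker in the housing lifts the pin as far as the cap goes down; the pin is clear of the plate from 0.008 on. Let go between holes, the pin rides on the plate (cap about 0.008 in) and snaps into the next hole by itself when the table is turned on to it, stopping the table there
- plunger_top (a point): centre of the top face of the plunger cap, which turns with the table: black flat round cap 34 mm dia, at rest 88 mm above the work surface, 140 mm from the axis; it is pressed straight down. It stands on a dark steel housing 44 mm (radial) x 64 mm, top 70 mm above the surface, at the end of the index arm that sticks out of the disc
- lug (a point): centre of the near face (towards the plunger) of the push lug, an upright plate 40 mm wide (radial), 8 mm thick, on the housing on the clockwise side of the plunger; its face is 32 mm from the plunger's centre, its top 118 mm above the surface (30 mm above the cap). This point is 105 mm up. A finger standing on the cap can push on it clockwise
- bowl: brass bowl, 92 mm dia at the rim, 48 mm tall, loose, standing about in the middle of the round table; origin at the centre of its underside
- weight: steel paper weight with a knob, 52 mm dia, 52 mm tall, loose on the table beside the turntable; a bystander, leave alone; origin at its underside
- jar: small white ceramic jar, 48 mm dia, 58 mm tall, loose beside the turntable; a bystander, leave alone; origin at its underside
- folder: pale flat folding stick, 140 x 22 x 8 mm, loose beside the turntable; a bystander, leave alone; origin at its underside
- brush: brush lying on the table at the left; a bystander, leave alone; origin at its underside
- sprayer: white bottle, 56 mm dia, 170 mm tall, standing at the left; a bystander, leave alone; origin at its underside
- paste_bowl: blue ceramic bowl, 100 mm dia, 45 mm tall, at the right; a bystander, leave alone; origin at its underside
- spool: wooden spool, 48 mm dia, 50 mm tall, standing at the right; a bystander, leave alone; origin at its underside
Things that resemble listed ones, but are neither listed nor needed, are in the scene too. There is more than one size of the bowl; the one meant has the size given above.

How it is judged:
By the outcome, as a careful person would: the job done as asked, in the order asked, and still so for the second after the job is handed in, with the robot touching nothing.
It also fails if it takes over 45 s, if anything falls off the work surface, if the arm or the gripper's body presses on something with over 40 N, if the wrist force passes 120 N, or if a joint passes its speed limit or range.

ROBOT

A 6-joint arm with a two-finger parallel gripper is mounted at the origin on the work surface. World frame = base frame: x ahead of the robot, y to its left, z up, the work surface at z = 0. Lengths are in m, angles in rad, forces in N, time in s.
With the tool pointing down it reaches from about 0.425 to 0.95 m from the base axis. Payload 3.5 kg.
Tool frame: the origin (TCP) lies midway between the tips of the shut fingers; the grasp point (between the pads) lies 19 mm behind it; z points along the fingers, y is the direction in which the jaws open and shut (so a half turn about z gives the same grasp; the last joint's range is limited). The gripper opens to 85 mm and grips with 20 to 120 N. Pads are 22 mm wide; open, the fingers measure 114 mm over their backs; the gripper's body (76 mm by 85 mm) begins 54 mm behind the grasp point. The pads swing forward as they close: fully open they stand 13 mm farther back than shut.
Start: joints at [-1.254, 0.286, 1.577, -0, 1.279, -0.15], TCP at [0.304, -0.603, 0.231] pointing down, gripper open.
Joint ranges: [-2.77, 2.77], [-0.9, 2.22], [0.21, 2.48], [-1.53, 4.67], [0.24, 2.81], [-2.84, 2.84]. Speed limits (rad/s): [2.79, 2.79, 3.14, 3.14, 3.14, 3.14].

INTERFACE

Orientations are given as a unit quaternion [x, y, z, w].
In Python, from plant import * gives the robot as it stands.
- The arm moves only by the shell command python3 -m jog 'ROWS' [FORCE]. ROWS is a JSON object of lists of equal length, an entry for each row: "travel": the shift along the world's x, y, z in mm, a list of three; "dr": the turn, a rotation vector about the world's x, y, z in degrees, a list of three; "jaw": the closure in counts, from 0 (fully open) to 255 (shut). In form: {"travel": [[x, y, z], ...], "dr": [[wx, wy, wz], ...], "jaw": [jaw, ...]}. A call has 1 to 5 rows; each row shifts and turns the commanded pose from where the row before left it; what a row does not reach is not made up. A row lasts 1/12 s, in which the tool goes at most 41.7 mm and 7.16 degrees, less where a joint would pass 70% of its speed; a pose out of reach is approached as far as the arm can. A call is refused whole if a number of a shift passes 41.7 or a number of a turn 7.16, either way. A call with a gripper value outside its range is refused whole. The fingers move at their own pace and stop on an object; FORCE is the grip in N (left out, the last holds). Time passes only in rows, so rows that do not move let the fingers close. It gives the time, the measured TCP pose, the force and the opening at its end, in the units of the state.
- get_state(): the state, without advancing time (a new reading comes with each control period).
- read_camera(name): name is "scene" or "top"; returns the picture (480x640x3 uint8, red, green, blue); there is no depth.
- camera_info(name): a dict with "K" (3x3 intrinsics, pixels), "R" (3x3) and "t" (3): a world point X has camera coordinates R X + t. Camera axes: x right, y down, z forward; pixel columns grow to the right and rows downward; lengths in m; the calibration is good to about 2 mm. A picture is of the moment at which its call begins. camera_info takes no time and is no camera call.
- sign_off(): hands the job in, once; it reports no verdict.
The state is a dict: "time": time; "qpos": joint angles; "dq": joint speeds; "joint_efforts": joint torques, N m; "eef_pos": TCP position; "tcp_rot": TCP orientation; "contact_force": force on the tool from outside, world axes, zero at the start; "wrist_torque": the same for the moment, N m; "opening": opening from 0.0 (shut) to 1.0 (fully open).
Only numpy, scipy, OpenCV 4.12 (cv2) and the standard library are available. Lean on these libraries where they do the work, as an engineer would, in place of code of your own. Each camera call takes 0.05 s, during which the arm holds its last target. There are 200 camera calls.

## Working session

There is one attempt and no reset: what is moved stays moved. The work goes in short steps, Python scripts to look and compute and a shell command to move; the robot and the scene stay as the last step left them, time stands still between calls to the robot, and variables do not carry over. Pictures are saved under pics/ and viewed, about 8 in all and at most 12, crops included, and the job is handed in when it is done.

```bash
mkdir -p pics; python3 - <<'E'
from plant import *
import cv2
for n in("scene","top"):
    cv2.imwrite(f"pics/{n}0.png",read_camera(n)[:,:,::-1]); c=camera_info(n); print(n,c)
s=get_state();print(s)
E
```

```text
scene {'K': array([[563.47381017,   0.        , 318.79688371],
       [  0.        , 563.47381017, 243.2510714 ],
       [  0.        ,   0.        ,   1.        ]]), 'R': array([[-0.25322584,  0.96723141,  0.01844123],
       [ 0.57472271,  0.16574444, -0.80138791],
       [-0.77818409, -0.19233353, -0.59786063]]), 't': array([ 0.15724763, -0.25290504,  1.94546503])}
top {'K': array([[516.6337165 ,   0.        , 326.56253907],
       [  0.        , 516.6337165 , 232.20645415],
       [  0.        ,   0.        ,   1.        ]]), 'R': array([[-0.01851124, -0.99971022, -0.01538849],
       [-0.98332013,  0.02098877, -0.1806682 ],
       [ 0.18093883,  0.01178742, -0.98342371]]), 't': array([0.02161849, 0.55583512, 1.35513091])}
{'time': 0.1, 'qpos': array([-1.25401076e+00,  2.87135095e-01,  1.57805611e+00,  1.71375443e-05,
        1.27859762e+00, -1.50001509e-01]), 'dq': array([-0.00141967, -0.00177554, -0.0027798 ,  0.00011828, -0.00049727,
       -0.00124713]), 'joint_efforts': array([-1.29521482e-04, -4.07300341e+01, -2.93699956e+01, -2.20146280e-04,
        3.44738903e-03, -8.98679360e-06]), 'eef_pos': array([ 0.30360222, -0.60219307,  0.230033  ]), 'tcp_rot': array([ 9.72887126e-01,  2.31277829e-01, -8.32911690e-05, -1.09495320e-03]), 'contact_force': array([ 0.72665168,  0.66859117, -0.52289709]), 'wrist_torque': array([ 0.04731762, -0.00186134,  0.0219656 ]), 'opening': 1.0030253172668218}
```

View pics/scene0.png

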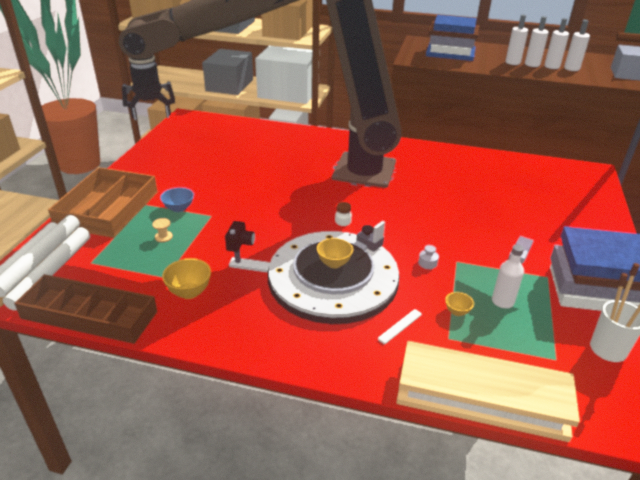

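View pics/top0.png

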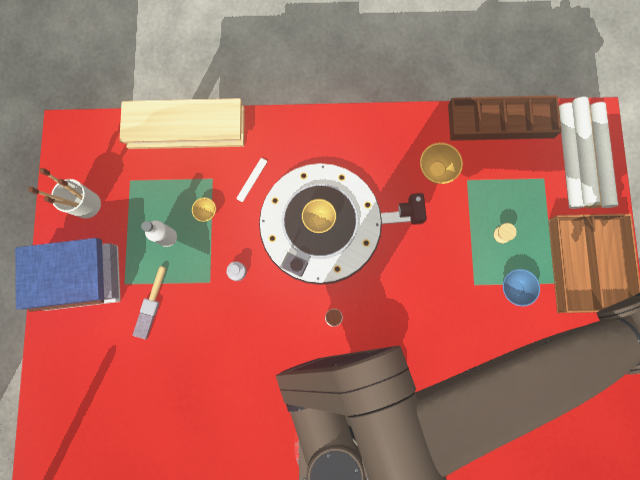

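The top view shows the turntable at about (320,223). The index arm and plunger are near (296,263), with the brass bowl on the disc at (319,216). Two other brass bowls, at (441,162) and (204,209), stand off the table, so they are decoys. I'll enlarge the area and fit the plate.

```bash
cat > h.py <<'E'
import numpy as np,cv2
from plant import *
def ray(n,uv,z):
    c=camera_info(n);R,t=c["R"],c["t"];d=R.T@np.linalg.inv(c["K"])@np.r_[uv,1];o=-R.T@t
    return o+d*(z-o[2])/d[2]
def proj(n,X):
    c=camera_info(n);p=c["K"]@(c["R"]@np.asarray(X,float)+c["t"]);return p[:2]/p[2]
E
python3 - <<'E'
from h import *
im=cv2.imread("pics/top0.png");hsv=cv2.cvtColor(im,cv2.COLOR_BGR2HSV)
m=((hsv[:,:,1]<60)&(hsv[:,:,2]>120)).astype(np.uint8);m[:155]=0;m[292:]=0;m[:,:255]=0;m[:,382:]=0
cs,_=cv2.findContours(m,0,1);c=max(cs,key=cv2.contourArea);h=cv2.convexHull(c)
P=np.array([ray("top",p[0],.032)[:2] for p in h])
from scipy.optimize import least_squares
r=least_squares(lambda q:np.hypot(*(P-q[:2]).T)-q[2],[.5,0,.168],loss="soft_l1",f_scale=.002);print(r.x)
a=cv2.resize(im[155:295,250:390],(560,560),interpolation=cv2.INTER_CUBIC)
s=cv2.imread("pics/scene0.png");b=cv2.resize(s[205:325,260:410],(750,600),interpolation=cv2.INTER_CUBIC)
cv2.imwrite("pics/c1.png",a);cv2.imwrite("pics/c2.png",b)
E
```

```text
[0.59054699 0.02882566 0.16784335]
```

View pics/c1.png

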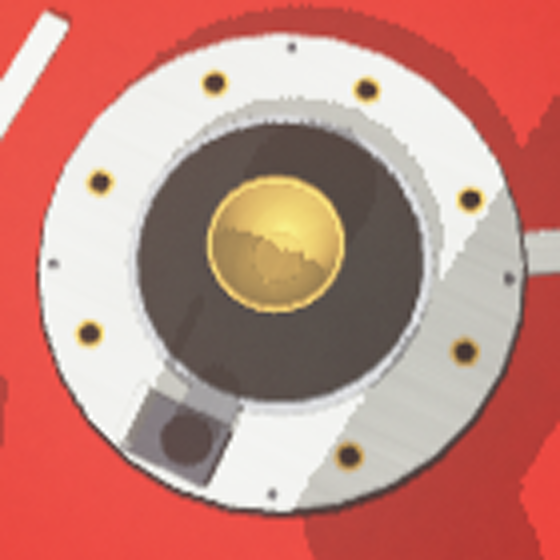

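View pics/c2.png

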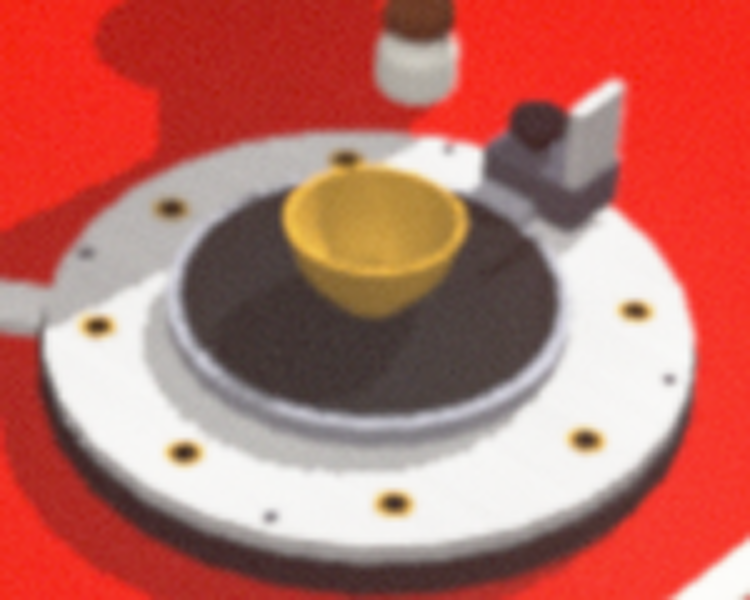

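The listed bowl is the one in the middle of the disc: its rim is about 34 px across, which fits 92 mm. The decoys are not on the table at all. The plunger cap is at crop (186,440) with the lug to its left, which is clockwise. The next hole is at crop (90,333). Next I fit the geometry from the 7 holes.

```bash
python3 - <<'E'
from h import *
from scipy.optimize import least_squares
H=np.array([(90,333),(101,183),(215,83),(367,90),(470,200),(464,352),(348,456)])
f=lambda p:(np.array(p)+.5)/4-.5+np.array([250,155])
W=np.array([ray("top",f(p),.032)[:2] for p in H])
k=np.arange(1,8)
mod=lambda q:np.c_[q[0]+.14*np.cos(q[2]-k*np.pi/4),q[1]+.14*np.sin(q[2]-k*np.pi/4)]
r=least_squares(lambda q:(mod(q)-W).ravel(),[.59,.03,2.7]);q=r.x
print(q,np.degrees(q[2]),np.abs(r.fun).max())
cap=ray("top",f((186,440)),.088);print("cap meas",cap, "model",q[0]+.14*np.cos(q[2]),q[1]+.14*np.sin(q[2]))
a2=np.arctan2(cap[1]-q[1],cap[0]-q[0]);print(np.degrees(a2),np.hypot(*(cap[:2]-q[:2])))
# scene check
H2=np.array([(635,311),(586,440),(394,503),(184,453),(97,326),(171,208),(346,159)])
W2=np.array([ray("scene",(p+.5)/5-.5+np.array([260,205]),.032)[:2] for p in H2]);
r2=least_squares(lambda q:(mod(q)-W2).ravel(),q);print("scene",r2.x,np.degrees(r2.x[2]),np.abs(r2.fun).max())
print("scene cap",ray("scene",(np.array((538,118))+.5)/5-.5+np.array([260,205]),.088))
b=ray("top",f((276,244)),.1);print("bowl",b)
for n,p in(("jar",(236,270)),("weight",(334,317))):print(n,ray("top",p,.05))
s=get_state();print(s["eef_pos"])
from scipy.spatial.transform import Rotation as Ro
print(Ro.from_quat(s["tcp_rot"]).as_matrix())
E
```

```text
[0.59093543 0.02892604 2.67711713] 153.3875130162931 0.0006284734389293278
cap meas [0.46465934 0.09144528 0.088     ] model 0.4657675039946118 0.0916395889344303
153.6600055036962 0.1409053191958782
scene [0.58901336 0.02966404 2.67957293] 153.52821980344058 0.0005925698224089615
scene cap [0.46590456 0.09205846 0.088     ]
bowl [0.59206185 0.03008915 0.1       ]
jar [0.45800439 0.25642797 0.05      ]
weight [ 0.32809463 -0.00488018  0.05      ]
[ 0.30360222 -0.60219307  0.230033  ]
[[ 8.93021118e-01  4.50014263e-01 -6.68542611e-04]
 [ 4.50014627e-01 -8.93018734e-01  2.09200494e-03]
 [ 3.44410987e-04 -2.16905855e-03 -9.99997588e-01]]
```

The axis is at about (0.590, 0.029), with residuals under 1 mm and both cameras agreeing. The cap is at (0.465, 0.092) and the arm angle is 153.45°. Now I shut the jaws and move above the cap, with tool x turned along the tangent.

```bash
python3 -m jog '{"travel":[[8,40,0],[9,41,0],[10,41,0],[10,41,0],[10,41,0]],"dr":[[0,0,2],[0,0,2.2],[0,0,2.2],[0,0,2.2],[0,0,2.2]],"jaw":[255,255,255,255,255]}' 20
python3 -m jog '{"travel":[[10,41,0],[10,41,0],[10,41,0],[10,41,0],[10,41,0]],"dr":[[0,0,2.2],[0,0,2.2],[0,0,2.2],[0,0,2.2],[0,0,2.2]],"jaw":[255,255,255,255,255]}'
python3 -m jog '{"travel":[[10,41,0],[10,41,0],[10,41,0],[10,41,0],[10,40,0]],"dr":[[0,0,2.2],[0,0,2.2],[0,0,2.2],[0,0,2.2],[0,0,2.2]],"jaw":[255,255,255,255,255]}'
```

```text
time: 0.52
eef_pos: [0.3502, -0.3985, 0.2305]
tcp_rot: [0.947, 0.322, -0.0, -0.001]
contact_force: [0.1, -1.0, -0.5]
opening: 0.299
time: 0.93
eef_pos: [0.3994, -0.1961, 0.2309]
tcp_rot: [0.911, 0.412, -0.0, -0.0]
contact_force: [0.6, 1.4, 0.3]
opening: -0.003
time: 1.35
eef_pos: [0.4489, 0.0059, 0.2312]
tcp_rot: [0.868, 0.497, 0.0, 0.0]
contact_force: [0.7, -1.1, -0.3]
opening: -0.0
```

```bash
python3 -m jog '{"travel":[[6,31,-30],[6,30,-35],[6,30,-30],[0,0,-10],[0,0,0]],"dr":[[0,0,2],[0,0,2],[0,0,0],[0,0,0],[0,0,0]],"jaw":[255,255,255,255,255]}'
python3 - <<'E'
from h import *
im=read_camera("scene")[:,:,::-1];cv2.imwrite("pics/c3.png",cv2.resize(im[165:315,280:430],(600,600),interpolation=cv2.INTER_CUBIC))
s=get_state();print(s["eef_pos"],s["contact_force"],[4*(proj("scene",s["eef_pos"])-[280,165])])
E
```

```text
time: 1.77
eef_pos: [0.4631, 0.0907, 0.1281]
tcp_rot: [0.849, 0.528, -0.004, -0.002]
contact_force: [0.7, 0.2, 0.6]
opening: -0.001
[0.46474285 0.08970103 0.1303798 ] [ 0.36389704 -0.0250401   0.05471978] [array([350.09519947, 198.80494472])]
```

View pics/c3.png

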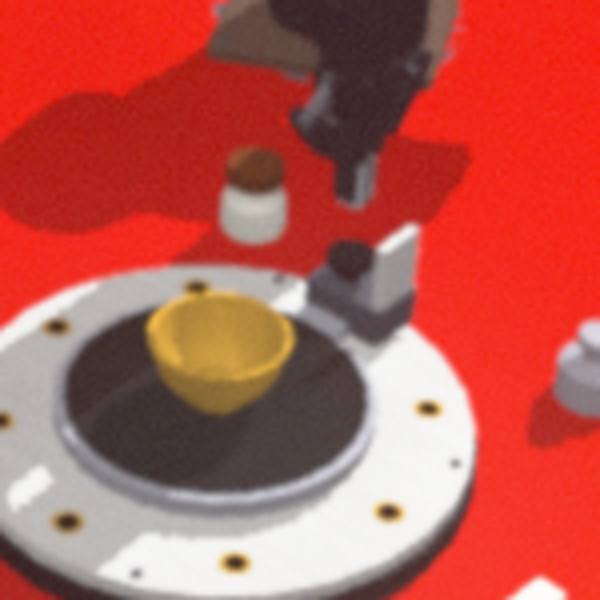

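The fingertips at crop (352,200) stand over the cap at (350,255), with the lug just right of it at (398,265). I now shift about 8 mm towards the lug and lower to just above the cap.

```bash
python3 -m jog '{"travel":[[4,8,-15],[0,0,-15],[0,0,-5],[0,0,0],[0,0,0]],"dr":[[0,0,0],[0,0,0],[0,0,0],[0,0,0],[0,0,0]],"jaw":[255,255,255,255,255]}'; python3 -m jog '{"travel":[[0,0,0]],"dr":[[0,0,0]],"jaw":[255]}'
```

```text
time: 2.23
eef_pos: [0.4709, 0.0965, 0.0983]
tcp_rot: [0.851, 0.526, 0.001, 0.001]
contact_force: [0.6, 0.7, -0.3]
opening: -0.003
time: 2.32
eef_pos: [0.4712, 0.0968, 0.0986]
tcp_rot: [0.85, 0.526, 0.001, 0.001]
contact_force: [0.5, -0.3, 0.5]
opening: -0.002
```

```bash
python3 -m jog '{"travel":[[-2,2,-8],[0,0,-4],[0,0,-3],[0,0,-3],[0,0,0]],"dr":[[0,0,0],[0,0,0],[0,0,0],[0,0,0],[0,0,0]],"jaw":[255,255,255,255,255]}'; python3 -m jog '{"travel":[[0,0,-2],[0,0,-2],[0,0,0],[0,0,0]],"dr":[[0,0,0],[0,0,0],[0,0,0],[0,0,0]],"jaw":[255,255,255,255]}'
```

```text
time: 2.73
eef_pos: [0.4689, 0.0993, 0.0796]
tcp_rot: [0.85, 0.527, 0.001, 0.001]
contact_force: [-0.6, -0.9, 5.9]
opening: 0.002
time: 3.07
eef_pos: [0.469, 0.0994, 0.0762]
tcp_rot: [0.85, 0.527, 0.0, 0.0]
contact_force: [-1.6, -0.5, 7.4]
opening: 0.002
```

The cap is pressed about 12 mm with 7.4 N, so the pin is clear. Next I compute the arc waypoints.

```bash
cat >> h.py <<'E'
A=np.array([.590,.0293])
def arc(phis,s=.021):
    out=[]
    for d in phis:
        th=np.radians(153.45-d);out.append(A+.14*np.array([np.cos(th),np.sin(th)])+s*np.array([np.sin(th),-np.cos(th)]))
    return np.array(out)
E
python3 - <<'E'
from h import *
p=get_state()["eef_pos"][:2]
W=np.vstack([p,arc([0,2,5,8,12,16,20,24,28,32,36,38,40,42,43.5])]);print(W[-4:]);print((np.diff(W,axis=0)*1000).round(1).tolist())
E
```

```text
[[0.54880091 0.16473868]
 [0.55355275 0.166094  ]
 [0.558349   0.16728266]
 [0.56197181 0.1680639 ]]
[[5.1, 11.2], [2.9, 4.0], [4.6, 5.8], [4.9, 5.5], [7.0, 7.0], [7.5, 6.5], [7.9, 5.9], [8.3, 5.4], [8.6, 4.8], [9.0, 4.2], [9.2, 3.5], [4.7, 1.5], [4.8, 1.4], [4.8, 1.2], [3.6, 0.8]]
```

```bash
python3 -m jog '{"travel":[[2.5,5.6,0],[2.5,5.6,0],[2.9,4,0],[4.6,5.8,0],[4.9,5.5,0]],"dr":[[0,0,0],[0,0,0],[0,0,-2],[0,0,-3],[0,0,-3]],"jaw":[255,255,255,255,255]}'; python3 -c "
from h import *
s=get_state();print(s['eef_pos'],s['contact_force'],arc([8]))"
```

```text
time: 3.48
eef_pos: [0.4875, 0.1258, 0.0767]
tcp_rot: [0.885, 0.465, 0.001, 0.001]
contact_force: [0.5, -2.8, 6.5]
opening: -0.003
[0.4874847  0.12581469 0.07672976] [ 0.45271294 -2.82943751  6.51865489] [[0.48660121 0.12599379]]
```

Tracking is good and the lateral force is about 2.8 N, so the table is turning. I carry on to about 36°.

```bash
python3 -m jog '{"travel":[[6.5,7,-0.5],[7.5,6.5,0],[7.9,5.9,0],[8.3,5.4,0],[8.6,4.8,0]],"dr":[[0,0,-4],[0,0,-4],[0,0,-4],[0,0,-4],[0,0,-4]],"jaw":[255,255,255,255,255]}'; python3 -m jog '{"travel":[[8.5,4.2,0],[8.5,3.5,0],[0,0,0]],"dr":[[0,0,-4],[0,0,-4],[0,0,0]],"jaw":[255,255,255]}';python3 - <<'E'
from h import *
s=get_state();print(s['eef_pos'],s['contact_force'],arc([36]))
for n,(x,y) in (("scene",(280,165)),("top",(245,150))):
    im=read_camera(n)[:,:,::-1];cv2.imwrite(f"pics/d_{n}.png",cv2.resize(im[y:y+150,x:x+150],(600,600),interpolation=cv2.INTER_CUBIC))
E
```

```text
time: 3.9
eef_pos: [0.5263, 0.1554, 0.0762]
tcp_rot: [0.953, 0.304, 0.001, 0.001]
contact_force: [0.5, -2.8, 6.7]
opening: -0.001
time: 4.15
eef_pos: [0.545, 0.1635, 0.0769]
tcp_rot: [0.971, 0.237, 0.003, 0.001]
contact_force: [2.0, -1.1, 7.3]
opening: -0.005
[0.54504341 0.16345446 0.07687658] [ 1.99914619 -1.10549125  7.32837298] [[0.54409927 0.16321834]]
```

View pics/d_scene.png

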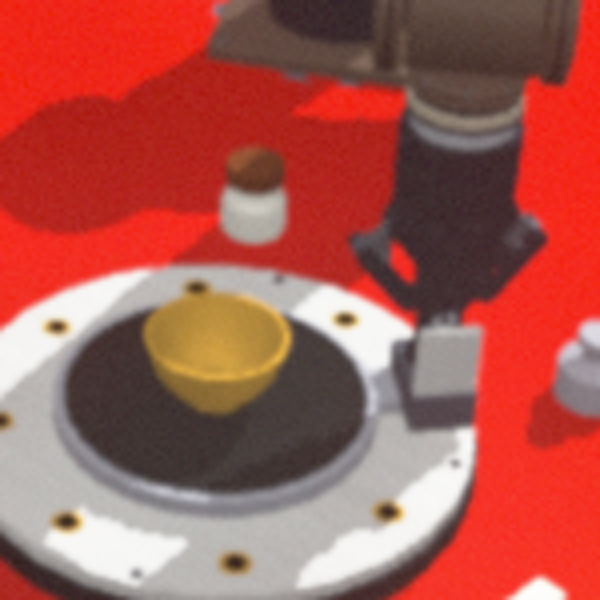

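View pics/d_top.png

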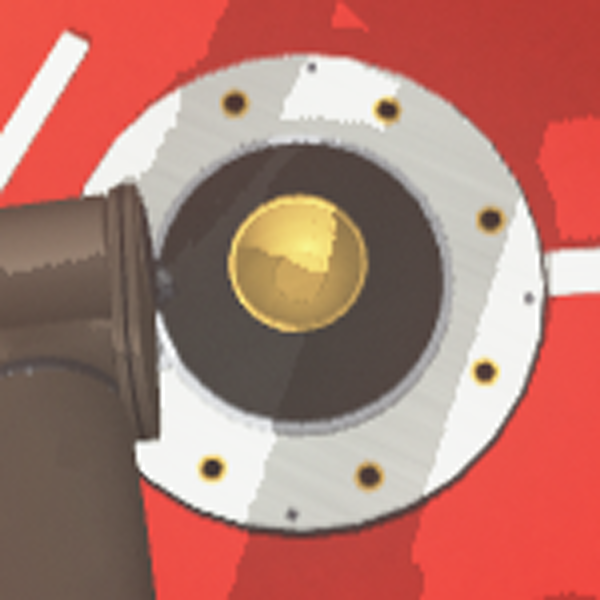

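The table has turned most of the way with the bowl riding along untouched. The lug's far face is at scene crop (415–482, 325–395). I estimate the table angle by projecting a model of the lug.

```bash
cat >> h.py <<'E'
def lugpx(d,n="scene",off=(280,165),k=4):
    th=np.radians(153.45-d);r=np.array([np.cos(th),np.sin(th)]);t=np.array([np.sin(th),-np.cos(th)])
    return np.array([k*(proj(n,np.r_[A+R*r+.040*t,z])-off+.5)-.5 for R,z in((.12,.118),(.16,.118),(.12,.07),(.16,.07))]).round(0).tolist()
E
python3 -c "
from h import *
for d in (30,33,36,39,42,45):print(d,lugpx(d))"
```

```text
30 [[420.0, 311.0], [478.0, 300.0], [413.0, 371.0], [470.0, 360.0]]
33 [[421.0, 317.0], [480.0, 308.0], [414.0, 378.0], [472.0, 368.0]]
36 [[421.0, 324.0], [482.0, 316.0], [414.0, 384.0], [474.0, 376.0]]
39 [[420.0, 330.0], [483.0, 325.0], [414.0, 391.0], [475.0, 385.0]]
42 [[420.0, 337.0], [483.0, 333.0], [413.0, 397.0], [475.0, 393.0]]
45 [[418.0, 343.0], [482.0, 341.0], [411.0, 404.0], [474.0, 402.0]]
```

The lug matches about 40°, ahead of the fingers' 36°. The cap friction has been carrying the table and the lug gap is still about 10 mm. I lift so the pin rides on the plate, then push slowly on the lug until the pin snaps in.

```bash
python3 -m jog '{"travel":[[0,0,-0.5],[0,0,6],[0,0,8],[0,0,6],[0,0,0]],"dr":[[0,0,0],[0,0,0],[0,0,0],[0,0,0],[0,0,0]],"jaw":[255,255,255,255,255]}'; python3 - <<'E'
from h import *
s=get_state();print(s['eef_pos'],s['contact_force'])
W=np.vstack([s['eef_pos'][:2],arc([38,40,42,44,45])]);print((np.diff(W,axis=0)*1000).round(1).tolist())
im=read_camera("scene")[:,:,::-1];cv2.imwrite("pics/e.png",cv2.resize(im[215:285,370:420],(500,700)[:1]+(600,),interpolation=cv2.INTER_CUBIC))
E
```

```text
time: 4.67
eef_pos: [0.5418, 0.1634, 0.0951]
tcp_rot: [0.971, 0.238, 0.001, -0.0]
contact_force: [0.3, -0.1, 0.1]
opening: -0.0
[0.54175108 0.16344256 0.0951192 ] [ 0.34246072 -0.12183873  0.09051337]
[[7.0, 1.3], [4.8, 1.4], [4.8, 1.2], [4.8, 1.0], [2.4, 0.4]]
```

```bash
python3 -m jog '{"travel":[[3.5,0.7,0],[3.5,0.6,0],[2.4,0.7,0],[2.4,0.7,0],[0,0,0]],"dr":[[0,0,-2],[0,0,-2],[0,0,0],[0,0,0],[0,0,0]],"jaw":[255,255,255,255,255]}';python3 -m jog '{"travel":[[2.4,0.6,0],[2.4,0.6,0],[0,0,0]],"dr":[[0,0,-1],[0,0,-1],[0,0,0]],"jaw":[255,255,255]}'
```

```text
time: 5.13
eef_pos: [0.5531, 0.166, 0.0936]
tcp_rot: [0.979, 0.204, -0.0, -0.0]
contact_force: [0.2, 0.5, -0.1]
opening: 0.001
time: 5.38
eef_pos: [0.5576, 0.1671, 0.0937]
tcp_rot: [0.982, 0.187, -0.001, -0.0]
contact_force: [-0.6, -0.7, -0.7]
opening: 0.001
```

```bash
python3 -m jog '{"travel":[[1.6,0.4,0],[1.6,0.4,0],[0,0,0]],"dr":[[0,0,-1],[0,0,-1],[0,0,0]],"jaw":[255,255,255]}';python3 -m jog '{"travel":[[1.6,0.4,0],[0,0,0]],"dr":[[0,0,-1],[0,0,0]],"jaw":[255,255]}';  python3 - <<'E'
from h import *
s=get_state();print(s['eef_pos'],s['contact_force'],arc([45]))
im=read_camera("scene")[:,:,::-1];cv2.imwrite("pics/f.png",cv2.resize(im[165:315,280:430],(600,600),interpolation=cv2.INTER_CUBIC))
E
```

```text
time: 5.63
eef_pos: [0.5619, 0.168, 0.0941]
tcp_rot: [0.986, 0.169, 0.001, 0.0]
contact_force: [0.4, -0.6, 0.5]
opening: -0.004
time: 5.8
eef_pos: [0.5638, 0.1684, 0.0945]
tcp_rot: [0.987, 0.161, 0.001, 0.0]
contact_force: [0.0, 0.4, -0.1]
opening: 0.001
[0.56375541 0.16839067 0.09451691] [ 0.03297786  0.39494543 -0.08073117] [[0.56561383 0.16875004]]
```

View pics/f.png

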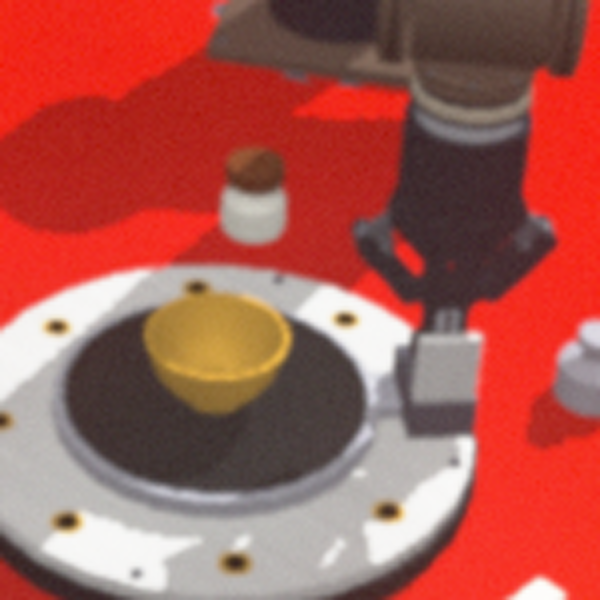

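The lug has moved on: its top edge went from y≈326 to 334, so the table is now about 43–44°. There is no firm stop yet, so I keep nudging in small steps.

```bash
python3 -m jog '{"travel":[[1.5,0.3,0],[0,0,0]],"dr":[[0,0,-0.5],[0,0,0]],"jaw":[255,255]}';python3 -m jog '{"travel":[[1.5,0.2,0],[0,0,0]],"dr":[[0,0,0],[0,0,0]],"jaw":[255,255]}';python3 -m jog '{"travel":[[1.5,0.2,0],[0,0,0]],"dr":[[0,0,0],[0,0,0]],"jaw":[255,255]}'
```

```text
time: 6.02
eef_pos: [0.5647, 0.1686, 0.0942]
tcp_rot: [0.988, 0.157, 0.0, 0.0]
contact_force: [-0.7, -0.7, -0.6]
opening: -0.003
time: 6.18
eef_pos: [0.566, 0.1688, 0.0941]
tcp_rot: [0.988, 0.157, 0.0, 0.0]
contact_force: [0.6, 0.7, 0.8]
opening: 0.001
time: 6.35
eef_pos: [0.5675, 0.169, 0.0941]
tcp_rot: [0.988, 0.157, 0.0, 0.0]
contact_force: [-0.5, -0.5, 0.3]
opening: -0.0
```

```bash
python3 -m jog '{"travel":[[1.5,0.2,0],[1,0.2,0]],"dr":[[0,0,0],[0,0,0]],"jaw":[255,255]}';python3 -m jog '{"travel":[[1.2,0.2,0],[0,0,0]],"dr":[[0,0,0],[0,0,0]],"jaw":[255,255]}'; python3 - <<'E'
from h import *
im=read_camera("scene")[:,:,::-1];cv2.imwrite("pics/g.png",cv2.resize(im[165:315,280:430],(600,600),interpolation=cv2.INTER_CUBIC))
g=lambda f:cv2.imread(f)[300:440,405:490].astype(np.float32).mean(2)
k=[g("pics/%s.png"%n) for n in("d_scene","f","g")]
for a,b in((0,1),(1,2)):print(cv2.phaseCorrelate(k[a],k[b],cv2.createHanningWindow((85,140),cv2.CV_32F)))
E
```

```text
time: 6.52
eef_pos: [0.5688, 0.1691, 0.094]
tcp_rot: [0.988, 0.157, -0.002, 0.0]
contact_force: [-6.1, -2.0, 4.2]
opening: 0.003
time: 6.68
eef_pos: [0.5689, 0.1691, 0.094]
tcp_rot: [0.988, 0.157, -0.003, 0.0]
contact_force: [-8.5, -2.1, 6.1]
opening: -0.001
((-0.35444537902843365, -0.39242326424357543), 0.15405133962631226)
((-0.036082151487974556, 0.03627597553418127), 0.1450086615703724)
```

There is a firm stop at 8.5 N, while turning the table takes only 1–2 N, so the pin seems to be seated. I back off, lift and check.

```bash
python3 -m jog '{"travel":[[-6,-1,0],[-6,-1,3],[0,0,30],[0,0,40],[0,0,40]],"dr":[[0,0,0],[0,0,0],[0,0,0],[0,0,0],[0,0,0]],"jaw":[255,255,255,255,255]}'; python3 -m jog '{"travel":[[-20,-40,10],[-20,-41,0],[-20,-41,0],[-20,-41,0],[-15,-41,0]],"dr":[[0,0,0],[0,0,0],[0,0,0],[0,0,0],[0,0,0]],"jaw":[255,255,255,255,255]}';python3 -m jog '{"travel":[[-10,-41,0],[-5,-41,0],[0,-41,0],[0,-41,0],[0,-41,0]],"dr":[[0,0,0],[0,0,0],[0,0,0],[0,0,0],[0,0,0]],"jaw":[255,255,255,255,255]}';python3 -m jog '{"travel":[[0,-41,0],[0,-41,0],[0,-41,0],[0,-20,0],[0,0,0]],"dr":[[0,0,0],[0,0,0],[0,0,0],[0,0,0],[0,0,0]],"jaw":[255,255,255,255,255]}'
python3 - <<'E'
from h import *
a=read_camera("top")[:,:,::-1];b=read_camera("scene")[:,:,::-1]
cv2.imwrite("pics/h_full.png",b);cv2.imwrite("pics/h_topfull.png",a)
k=lambda i,x,y:cv2.resize(i[y:y+75,x:x+50],(400,600),interpolation=cv2.INTER_CUBIC)
cv2.imwrite("pics/h.png",np.hstack([k(a,250,180),k(b,370,225)]))
for d in(41,43,45,47):
    th=np.radians(153.45-d);r=np.array([np.cos(th),np.sin(th)])
    print(d,"top cap(88)/(80):",[(8*(proj("top",np.r_[A+.14*r,z])-[250,180])+3.5).round(0).tolist() for z in(.088,.08)],"scene cap",[(8*(proj("scene",np.r_[A+.14*r,z])-[370,225])+3.5+[400,0]).round(0).tolist() for z in(.088,.08)],"lug",[[p[0]+400,p[1]] for p in lugpx(d,"scene",(370,225),8)])
E
```

```text
time: 7.15
eef_pos: [0.5578, 0.1676, 0.207]
tcp_rot: [0.988, 0.157, -0.001, -0.0]
contact_force: [1.0, 0.1, -0.1]
opening: -0.001
time: 7.57
eef_pos: [0.4703, -0.0211, 0.2165]
tcp_rot: [0.988, 0.157, 0.001, 0.0]
contact_force: [1.4, -0.3, -0.0]
opening: -0.002
time: 7.98
eef_pos: [0.4564, -0.2267, 0.2167]
tcp_rot: [0.988, 0.157, 0.001, 0.001]
contact_force: [-0.3, 0.6, 0.6]
opening: 0.001
time: 8.4
eef_pos: [0.4562, -0.3721, 0.2163]
tcp_rot: [0.988, 0.155, 0.0, 0.001]
contact_force: [-0.3, 1.2, 1.0]
opening: 0.001
41 top cap(88)/(80): [[168.0, 469.0], [171.0, 473.0]] scene cap [[545.0, 185.0], [542.0, 204.0]] lug [[520.0, 189.0], [646.0, 181.0], [507.0, 310.0], [630.0, 302.0]]
43 top cap(88)/(80): [[162.0, 455.0], [165.0, 459.0]] scene cap [[548.0, 194.0], [546.0, 214.0]] lug [[519.0, 198.0], [646.0, 192.0], [505.0, 319.0], [630.0, 313.0]]
45 top cap(88)/(80): [[158.0, 442.0], [160.0, 446.0]] scene cap [[551.0, 203.0], [548.0, 223.0]] lug [[517.0, 206.0], [645.0, 203.0], [503.0, 328.0], [629.0, 324.0]]
47 top cap(88)/(80): [[153.0, 428.0], [156.0, 432.0]] scene cap [[553.0, 212.0], [551.0, 232.0]] lug [[514.0, 215.0], [644.0, 214.0], [501.0, 336.0], [628.0, 335.0]]
```

View pics/h.png

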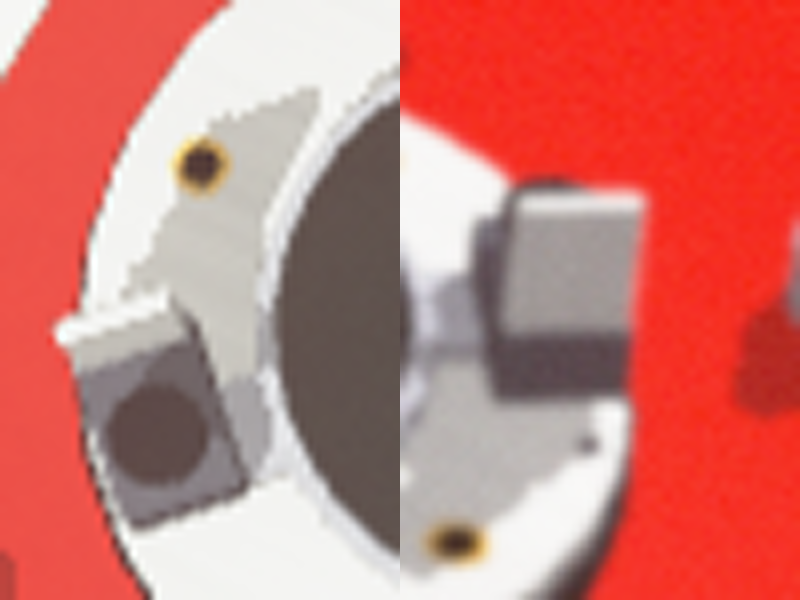

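The top view has the cap at (157,436) and the scene view has the lug's lower edge at y≈331. Both fit 45–46°. The cap's far rim shows at y≈178, and I expect about 175 with the plunger out and about 195 with the pin riding, so the pin is in the next hole. The arm is clear of everything.

```bash
python3 -c "
from plant import *
print(sign_off())"
```

```text
the job is handed in; nothing more can be done
None
```

The table is turned one step clockwise, the pin is in the next hole, and the job is handed in at about 8.5 s on the robot's clock.

**What I did:** I pressed the plunger about 12 mm (7.4 N) with the shut fingertips and carried the table round about 40°. Friction on the cap moved it at first, before the fingers reached the lug. I then let the plunger up so the pin rode on the plate. From there I nudged forward with small steps at the lug until it stopped firmly at about 8.5 N, then backed off and withdrew.

**Last checks:**
- **Angle:** both cameras put the table at 45–46°, about 1° of reading error.
- **Plunger:** the cap's rim height in the scene view fits fully out (seen at 178 px; about 175 px expected out, 195 px if riding on the plate).
- **Bowl:** in the pictures taken during the push it was riding in the middle of the disc. The robot did not touch it.

**Less certain:**
- **Lug force:** I saw no clear force during most of the lug nudging, only at the final stop, so I can't say exactly when the pin dropped in.
- **Image-shift check:** a numerical comparison of the lug images was too noisy to use.
- **Bystanders:** I did not check their positions at the end. The arm's path kept well clear of them and no unexpected contact forces showed.

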